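# Set the brake of the music box and wind it up

## Task

Set the brake of the clockwork music box: pull the sprung U-shaped handle on its front straight out to its stop, where it stays out by itself. Then wind the music box fully with the wing key on its top, clockwise in several partial turns until the key goes no further, with the brake still out at the end. Leave everything else on the desk where it is.

Things in the scene. Friction and masses are not known exactly. Their poses are not given: they have to be found in the camera images.
- music_box: Clockwork music box, fixed: dark wood base under a smoked acrylic case with a brass movement inside; 140 mm (its x) by 150 mm (its y), flat top at 80 mm. Origin at the centre of its underside, z up; its front, with the handle, faces its own -x, roughly towards the robot. The key stands in the middle of its top. It may stand left or right of the desk's middle
- brake_bar (a point): Middle of the crossbar of the U-shaped aluminium handle on the box's front, 55 mm above the desk; axes as the music box. Level round bar 14 mm thick, 84 mm long along the box's y, on two level 10 mm rods 70 mm apart (60 mm clear between them). When in, the bar's middle is 45 mm in front of the case: pinch it from above, one finger before and one behind it. It slides straight out along the box's -x
- brake (a joint): How far the handle is pulled out, m: 0 = in, 0.050 = out at its stop. An over-centre spring pulls it in with about 10 N up to 0.025, then less, falling to nothing at 0.042; let go before that, it flies back in. Beyond 0.042 the same spring draws it outward to the stop and keeps it there with about 5 N
- key_wing (a point): Point on the winding key's upright axis, mid-wing, 116 mm above the desk. The steel wing is an upright flat bar 64 mm long (this point's x), 12 mm thick (y), from 98 to 130 mm above the desk; under it a 24 mm wide neck and a 44 mm wide disc with its top at 88 mm. The point turns with the key; at joint value 0 its x is the box's x
- key (a joint): Turn of the key, rad: grows clockwise as seen from above, from 0 (run down) to 3.4 (fully wound, hard stop); it starts between 0 and 0.9. It takes about 0.15 to 0.25 N m to turn, more as it winds, and stays where it is left, so it can be let go and gripped afresh
- storage_box: Smoked acrylic storage box, 140 x 150 x 72 mm, with a round black twist cap (68 mm wide, 18 mm high) on top; no handle, no wing key. Origin at the centre of its underside. To be left alone; it stands left or right, on the other side from the music box
- cartridge_long: Black plastic cartridge lying flat, 110 x 60 x 22 mm; origin at the centre of its underside, x along its length. To be left alone
- cartridge_short: Black plastic cartridge lying flat, 75 x 60 x 30 mm; origin at the centre of its underside. To be left alone
- protractor: Stainless steel alignment protractor lying flat, 150 x 60 x 4 mm; origin at the centre of its underside. To be left alone
- tumbler: Green glass tumbler standing upright, 66 mm wide, 95 mm high, between the two boxes; origin at the centre of its underside. To be left alone
- screwdriver: Wooden-handled screwdriver lying flat, 170 mm long; to be left alone

How it is judged:
By the outcome, as a careful person would: the job done as asked, in the order asked, and still so for the second after the job is handed in, with the robot touching nothing.
It also fails if it takes over 70 s, if anything falls off the work surface, if the arm or the gripper's body presses on something with over 40 N, if the wrist force passes 120 N, or if a joint passes its speed limit or range.

## Robot

A 7-joint arm with a two-finger parallel gripper is mounted at the origin on the work surface. World frame = base frame: x ahead of the robot, y to its left, z up, the work surface at z = 0. Lengths are in m, angles in rad, forces in N, time in s.
With the tool pointing down it reaches from about 0.4 to 0.85 m from the base axis. Payload 4.5 kg.
Tool frame: the origin (TCP) lies midway between the tips of the shut fingers; the grasp point (between the pads) lies 19 mm behind it; z points along the fingers, y is the line along which they close (so a half turn about z gives the same grasp; the last joint's range is limited). The gripper opens to 88 mm and grips with 3 to 60 N. Pads are 18 mm wide; open, the fingers measure 123 mm over their backs; the gripper's body (75 mm by 187 mm) begins 45 mm behind the grasp point.
Start: joints at [1.271, 0.689, -0.195, 1.565, 0.157, 0.902, -0.215], TCP at [0.205, -0.591, 0.239] pointing down, gripper open.
Joint ranges: [-3.01, 3.01], [-0.46, 2.08], [-1.47, 1.51], [0.13, 2.56], [-1, 4.14], [0.04, 2.09], [-2.66, 2.66]. Speed limits (rad/s): [2.57, 2.57, 3.14, 3.14, 3.14, 3.14, 3.14].

## Interface

Orientations are given as a unit quaternion [x, y, z, w].
In Python, from plant import r gives the robot as it stands.
- The arm moves only by the tool move_arm, never from a script. Its argument "targets" is a list that holds one entry, the list of rows, each a list of 7 numbers: the opening, from 0 (shut) to 1 (fully open), then the shift along the tool's x, y, z in mm, then the turn, a rotation vector about the tool's x, y, z in degrees. In form: [[[claw, dx, dy, dz, ax, ay, az], ...]]. A call has 1 to 10 rows; each row is the pose to reach, as a shift and turn from the pose commanded when the call began, along the tool's axes at that moment; what a row does not reach only later rows make up. A row lasts 1/8 s, in which the tool goes at most 62.5 mm and 10.7 degrees, less where a joint would pass 70% of its speed; a pose out of reach is approached as far as the arm can. A call with a gripper value outside its range is refused whole. The fingers move at their own pace and stop on an object; "newtons" is the grip in N (left out, the last holds). Time passes only in rows, so rows that repeat a pose let the fingers close. It gives the time, the measured TCP pose, the force, the opening and the grip force at its end, in the units of the state.
- r.get_state(): the state, without advancing time (a new reading comes with each control period).
- r.snapshot(name): name is "side" or "top"; returns the picture (400x640x3 uint8, red, green, blue); there is no depth.
- r.camera_info(name): a dict with "fx", "fy", "cx", "cy" (pixels), "R" (3x3) and "t" (3): a world point X has camera coordinates R X + t. Camera axes: x right, y down, z forward; pixel columns grow to the right and rows downward; lengths in m; the calibration is good to about 2 mm. A picture is of the moment at which its call begins. camera_info takes no time and is no camera call.
- r.finish_job(): hands the job in; it is judged then, once.
The state is a dict: "clock": time; "q": joint angles; "qd": joint speeds; "joint_torque": joint torques, N m; "tool_pos": TCP position; "eef_rot": TCP orientation; "contact_force": force on the tool from outside, world axes, zero at the start; "moment": the same for the moment, N m; "opening": opening from 0.0 (shut) to 1.0 (fully open); "finger_force": force on a finger pad.
Only numpy, scipy, OpenCV 4.12 (cv2) and the standard library are available. Lean on these libraries where they do the work, as an engineer would, in place of code of your own. Each camera call takes 0.05 s, during which the arm holds its last target. There are 200 camera calls.

## Working session

There is one attempt and no reset: what is moved stays moved. The work goes in short steps, Python scripts to look and compute and a tool call to move; the robot and the scene stay as the last step left them, time stands still between calls to the robot, and variables do not carry over. Pictures are saved under pics/ and viewed, at most 10 in all, crops included, and the job is handed in when it is done.

Besides the shell and the picture viewer there is one more tool, called after ">>>" as name(argument=value, ...), one argument or row to a line, values as JSON. move_arm: Moves the arm, as the interface text tells. Its arguments: {"type":"object","properties":{"targets":{"type":"array","items":{"type":"array","items":{"type":"array","items":{"type":"number"}}}},"newtons":{"type":"number"}},"required":["targets"]}

```bash
mkdir -p pics; python3 - <<'E'
from plant import r
import cv2
s=r.get_state();print({k:s[k] for k in('clock','tool_pos','eef_rot','opening','contact_force')})
for n in('top','side'):
    cv2.imwrite(f'pics/{n}0.png',r.snapshot(n)[:,:,::-1]);print(n,r.camera_info(n))
E
```

```text
{'clock': 0.0, 'tool_pos': array([ 0.20452433, -0.58990879,  0.23788698]), 'eef_rot': array([ 9.86097031e-01,  1.66167862e-01, -2.30178912e-04, -9.13661366e-04]), 'opening': 1.0001561992734214, 'contact_force': array([ 0.49431946,  0.56633224, -0.40122006])}
top {'fx': 368.1133651134495, 'fy': 368.1133651134495, 'cx': 317.55845753661754, 'cy': 202.59104744492348, 'R': array([[-0.02872165, -0.99898655,  0.0346545 ],
       [-0.99495042,  0.02523574, -0.09714327],
       [ 0.09617029, -0.03726962, -0.9946669 ]]), 't': array([-0.00525987,  0.53018446,  1.00690907])}
side {'fx': 426.4217023162474, 'fy': 426.4217023162474, 'cx': 323.486747580139, 'cy': 202.41380832586762, 'R': array([[ 0.99280402, -0.11829783, -0.01859568],
       [-0.10403471, -0.77514543, -0.62315836],
       [ 0.05930393,  0.62060873, -0.78187458]]), 't': array([-0.50088472,  0.1033448 ,  1.23969872])}
```

View pics/top0.png

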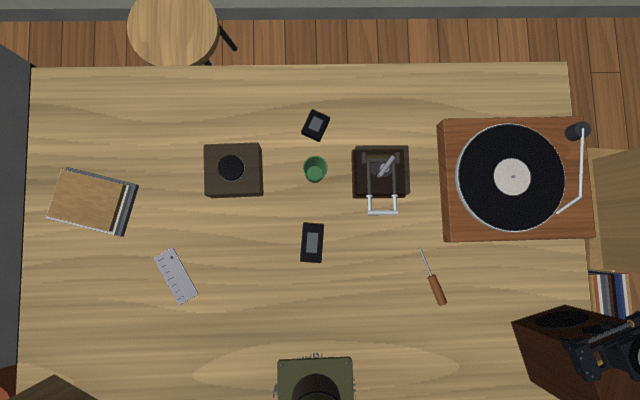

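View pics/side0.png

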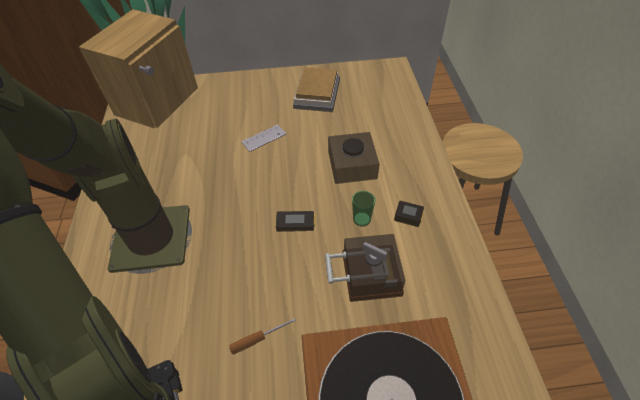

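The music box is on the right, around top (381,172) and side (373,266). The handle bar is around top (382,212). I'll enlarge both.

```bash
python3 - <<'E'
import cv2
a=cv2.imread('pics/top0.png')[135:225,335:425];b=cv2.imread('pics/side0.png')[225:315,315:415]
cv2.imwrite('pics/c0.png',cv2.hconcat([cv2.resize(a,(400,400),interpolation=2),cv2.resize(b,(400,360),interpolation=2).copy() if 0 else cv2.resize(cv2.copyMakeBorder(b,0,10,0,0,0),(400,400),interpolation=2)]))
E
```

```text
(no output)
```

View pics/c0.png

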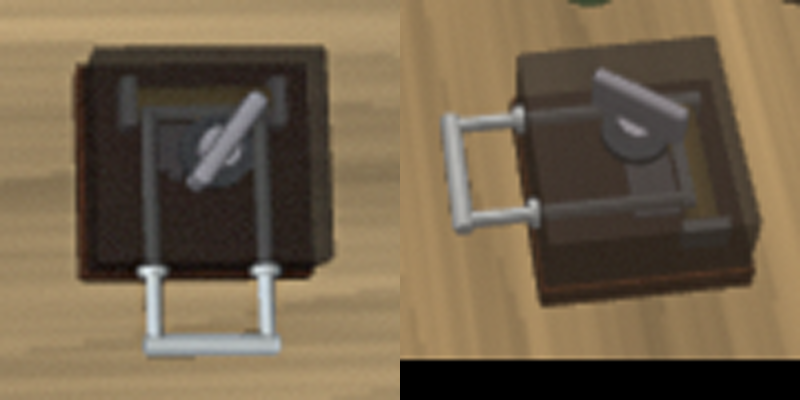

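```bash
cat > h.py <<'E'
import numpy as np, cv2
from plant import r
from scipy.optimize import least_squares
def proj(n,P):
    c=r.camera_info(n);p=np.atleast_2d(P)@np.array(c['R']).T+np.array(c['t'])
    return np.c_[c['fx']*p[:,0]/p[:,2]+c['cx'],c['fy']*p[:,1]/p[:,2]+c['cy']]
def model(p):
    x,y,a,k,b=p; e=np.array([np.cos(a),np.sin(a)]);f=np.array([-e[1],e[0]]);c=np.array([x,y])
    w=a-k; g=np.array([np.cos(w),np.sin(w)])
    bar=c-e*(.115+b)
    pts=[np.r_[bar+f*.042,.055],np.r_[bar-f*.042,.055],np.r_[c+g*.032,.13],np.r_[c-g*.032,.13]]
    return np.array(pts)
E
python3 - <<'E'
from h import *
T=np.array([[146,346],[280,344],[260,97],[195,183]])/4.444+[334.6,134.6]
S=(np.array([[449,117],[462,228],[686,113],[600,72]])-[400,0])/4+[314.6,224.6]
f=lambda p:np.r_[(proj('top',model(p)[:,:])-T).ravel(),(proj('side',model(p))-S).ravel()]
s=least_squares(f,[.6,-.15,0,.6,0]);print(s.x,s.fun.round(1))
g=lambda p:f(np.r_[p,0]);s=least_squares(g,[.6,-.15,0,.6]);print(s.x,s.fun.round(1))
E
```

```text
[ 6.10848048e-01 -1.95423909e-01 -4.49778337e-03  6.72822656e-01
  2.45314321e-04] [-0.4  0.3 -0.1  0.1  0.8 -0.7  0.8 -0.5 -0.2 -0.2  0.5  0.3  0.2 -0.
 -1.4 -1.2]
[ 0.61073101 -0.19542912 -0.00455927  0.67277684] [-0.4  0.2 -0.1  0.   0.8 -0.6  0.8 -0.5 -0.1 -0.2  0.5  0.3  0.1 -0.
 -1.4 -1.2]
```

```bash
cat >> h.py <<'E'
from scipy.spatial.transform import Rotation as Ro
def delta(pos,ydir):
    "shift mm / yaw deg in tool axes to bring the tool upright at pos with tool y at world angle ydir (deg)"
    s=r.get_state();R=Ro.from_quat(s['eef_rot'])
    y=np.array([np.cos(np.radians(ydir)),np.sin(np.radians(ydir)),0]);z=np.array([0,0,-1.])
    G=Ro.from_matrix(np.c_[np.cross(y,z),y,z])
    print((R.inv().apply(np.array(pos)-s['tool_pos'])*1e3).round(1),(R.inv()*G).as_rotvec(degrees=True).round(1),'q7',s['q'][6].round(2))
E
python3 -c "
from h import *
delta([.522,-.195,.2],-90.3)"
```

```text
[ 429.4 -269.1   38.4] [-0.1  0.  19.4] q7 -0.22
```

>>> move_arm(
  targets=[
    [[0,43,-27,4,0,0,2],[0,86,-54,8,0,0,4],[0,129,-81,11,0,0,6],[0,172,-108,15,0,0,8],[0,215,-135,19,0,0,10],[0,258,-161,23,0,0,12],[0,301,-188,27,0,0,14],[0,344,-215,31,0,0,16],[0,387,-242,35,0,0,18],[0,429.4,-269.1,38.4,-0.1,0,19.4]],
  ],
  newtons=20,
)

```text
clock: 1.35
tool_pos: [0.5231, -0.1941, 0.1999]
eef_rot: [1.0, -0.003, -0.0, 0.001]
contact_force: [-0.2, -0.4, -0.3]
opening: 0.009
finger_force: 0.0
```

>>> move_arm(
  targets=[
    [[0,0,0,0,0,0,0],[0,0,0,0,0,0,0]],
  ],
)

```text
clock: 1.6
tool_pos: [0.5216, -0.1961, 0.2]
eef_rot: [1.0, -0.002, -0.001, 0.001]
contact_force: [0.2, -0.9, 0.4]
opening: 0.008
finger_force: 0.0
```

```bash
python3 - <<'E'
from h import *
s=r.get_state();print(s['clock'],s['tool_pos'],s['opening'],s['q'].round(2))
delta([.522,-.195,.042],-90.3)
a=r.snapshot('top')[125:245,315:435,::-1];b=r.snapshot('side')[205:325,305:425,::-1]
cv2.imwrite('pics/c1.png',cv2.resize(cv2.hconcat([a,b]),(800,400),interpolation=2))
E
```

```text
1.6 [ 0.52157294 -0.19614909  0.20001806] 0.007516631411815984 [ 0.28  0.65 -0.02  1.82  0.02  0.67 -1.32]
[  0.6  -1.5 158. ] [0.1 0.1 0. ] q7 -1.32
```

View pics/c1.png

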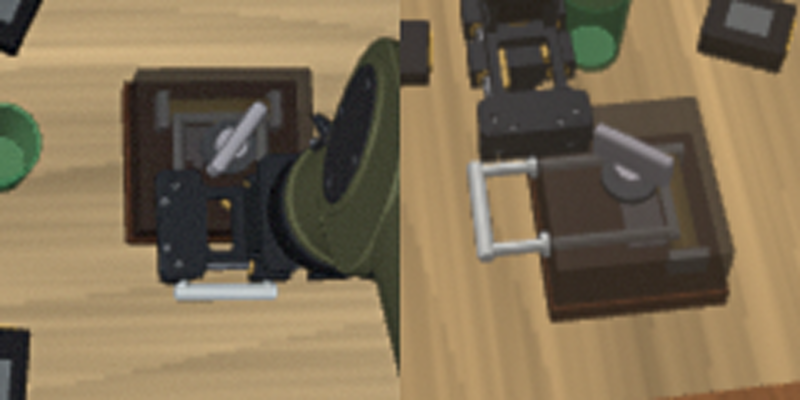

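The gripper is above the gap behind the bar, clear of the key. Next I'll lower the shut fingers between the bar and the case.

>>> move_arm(
  targets=[
    [[0,0.3,-1,40,0,0,0],[0,0.6,-1.5,80,0,0,0],[0,0.6,-1.5,105,0,0,0],[0,0.6,-1.5,120,0,0,0],[0,0.6,-1.5,132,0,0,0],[0,0.6,-1.5,145,0,0,0],[0,0.6,-1.5,158,0,0,0],[0,0.6,-1.5,158,0,0,0]],
  ],
)

```text
clock: 2.7
tool_pos: [0.5224, -0.1942, 0.0415]
eef_rot: [1.0, -0.002, -0.001, 0.001]
contact_force: [0.4, -0.3, 0.3]
opening: 0.008
finger_force: 0.0
```

>>> move_arm(
  targets=[
    [[0,-8,0,0,0,0,0],[0,-14,0,0,0,0,0],[0,-20,0,0,0,0,0],[0,-26,0,0,0,0,0],[0,-30,0,0,0,0,0],[0,-30,0,0,0,0,0]],
  ],
)

```text
clock: 3.45
tool_pos: [0.4995, -0.1942, 0.0433]
eef_rot: [1.0, -0.002, 0.007, 0.002]
contact_force: [10.7, 1.8, -7.6]
opening: 0.005
finger_force: 5.0
```

>>> move_arm(
  targets=[
    [[0,-6,0,0,0,0,0],[0,-12,0,0,0,0,0],[0,-18,0,0,0,0,0],[0,-23,0,0,0,0,0],[0,-28,0,0,0,0,0],[0,-32,0,0,0,0,0],[0,-32,0,0,0,0,0],[0,-32,0,0,0,0,0]],
  ],
)

```text
clock: 4.45
tool_pos: [0.4636, -0.1942, 0.0428]
eef_rot: [1.0, -0.002, 0.003, 0.001]
contact_force: [5.2, 0.9, -0.2]
opening: 0.009
finger_force: 2.6
```

>>> move_arm(
  targets=[
    [[0,-3,0,0,0,0,0],[0,-6,0,0,0,0,0],[0,-6,0,0,0,0,0],[0,-6,0,0,0,0,0]],
  ],
)

```text
clock: 4.95
tool_pos: [0.4635, -0.1942, 0.0431]
eef_rot: [1.0, -0.001, 0.008, 0.002]
contact_force: [13.2, 1.5, -5.3]
opening: 0.002
finger_force: 6.5
```

```bash
python3 - <<'E'
from h import *
b=r.snapshot('side')[205:325,305:425,::-1]
cv2.imwrite('pics/c2.png',cv2.resize(b,(600,600),interpolation=2))
for k in(0,.04,.05):print(((proj('side',model([.6107,-.1954,-.0045,.673,k]))[:2]-[305,205])*5).round())
E
```

```text
[[108. 243.]
 [128. 384.]]
[[ 33. 251.]
 [ 50. 393.]]
[[ 15. 254.]
 [ 30. 395.]]
```

View pics/c2.png

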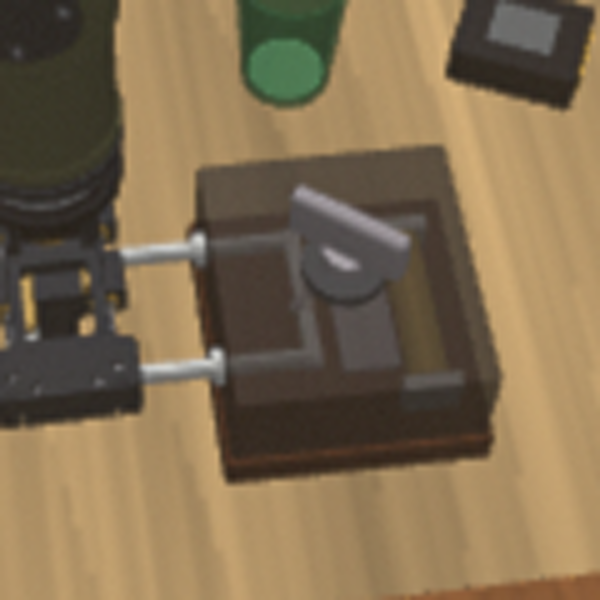

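The handle is at its stop: the force rises and the bar no longer moves. Backing off and lifting.

>>> move_arm(
  targets=[
    [[0,10,0,0,0,0,0],[0,22,0,0,0,0,0],[0,22,0,0,0,0,0],[0,22,0,-40,0,0,0],[0,22,0,-90,0,0,0],[0,22,0,-140,0,0,0],[0,22,0,-160,0,0,0],[0,22,0,-160,0,0,0]],
  ],
)

```text
clock: 6.0
tool_pos: [0.4767, -0.1943, 0.2034]
eef_rot: [1.0, -0.003, 0.001, 0.001]
contact_force: [0.3, 0.1, 0.0]
opening: 0.005
finger_force: 0.0
```

```bash
python3 - <<'E'
from h import *
s=r.get_state();print(s['clock'],s['tool_pos'],s['q'].round(2))
delta([.6107,-.1954,.2],-128.8)
a=r.snapshot('top')[125:245,315:435,::-1];b=r.snapshot('side')[205:325,305:425,::-1]
cv2.imwrite('pics/c3.png',cv2.resize(cv2.hconcat([a,b]),(800,400),interpolation=2))
E
```

```text
6.0 [ 0.47674284 -0.19427737  0.20341266] [ 0.31  0.6  -0.02  1.94  0.03  0.6  -1.31]
[134.    0.4   3.7] [ 0.1 -0.2 38.5] q7 -1.31
```

View pics/c3.png

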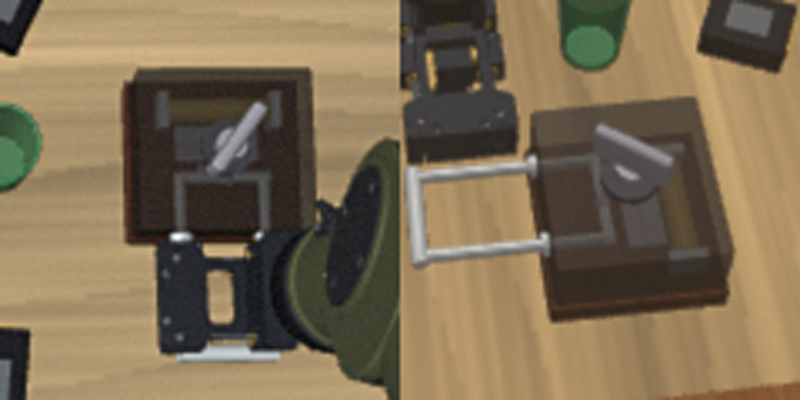

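The handle stays out. In the side crop, its bar runs from (413,170) to (420,262). Next I'll go over the key, turn to face the wing and descend.

>>> move_arm(
  targets=[
    [[0.6,30,0,1,0,0,9],[0.6,60,0,2,0,0,18],[0.6,90,0,3,0,0,27],[0.6,115,0,4,0,0,34],[0.6,134,0.4,4,0.1,-0.2,38.5],[0.6,134,0.4,4,0.1,-0.2,38.5],[0.6,134,0.4,4,0.1,-0.2,38.5]],
  ],
  newtons=40,
)

```text
clock: 6.98
tool_pos: [0.6092, -0.1949, 0.197]
eef_rot: [0.943, -0.332, -0.003, 0.0]
contact_force: [-0.6, 0.3, 0.4]
opening: 0.596
finger_force: 0.0
```

```bash
python3 - <<'E'
from h import *
s=r.get_state();print(s['clock'],s['tool_pos'],s['opening'],s['q'].round(2))
delta([.6107,-.1954,.096],-128.8)
E
```

```text
6.975 [ 0.60916893 -0.19494855  0.19701111] 0.5964271584961023 [ 0.14  0.77  0.19  1.57 -0.18  0.83 -1.85]
[  2.   -0.9 101. ] [0.1 0.3 0.1] q7 -1.85
```

Clockwise lowers q7, so I'll use the half-turned grasp instead, which leaves room for the whole winding.

>>> move_arm(
  targets=[
    [[0.6,0,0,0,0,0,-10],[0.6,0,0,0,0,0,-20],[0.6,0,0,0,0,0,-30],[0.6,0,0,0,0,0,-40],[0.6,0,0,0,0,0,-50],[0.6,0,0,0,0,0,-60],[0.6,0,0,0,0,0,-70],[0.6,0,0,0,0,0,-80],[0.6,0,0,0,0,0,-90]],
  ],
)

```text
clock: 8.1
tool_pos: [0.6094, -0.1954, 0.1982]
eef_rot: [0.9, 0.435, -0.002, -0.001]
contact_force: [-1.0, 0.3, 0.8]
opening: 0.599
finger_force: 0.0
```

>>> move_arm(
  targets=[
    [[0.6,0,0,0,0,0,-10],[0.6,0,0,0,0,0,-20],[0.6,0,0,0,0,0,-30],[0.6,0,0,0,0,0,-40],[0.6,0,0,0,0,0,-50],[0.6,0,0,0,0,0,-60],[0.6,0,0,0,0,0,-70],[0.6,0,0,0,0,0,-80],[0.6,0,0,0,0,0,-90],[0.6,0,0,0,0,0,-90]],
  ],
)

```text
clock: 9.35
tool_pos: [0.6097, -0.1955, 0.198]
eef_rot: [0.333, 0.943, -0.0, -0.002]
contact_force: [0.9, 0.5, 1.3]
opening: 0.603
finger_force: 0.0
```

```bash
python3 - <<'E'
from h import *
s=r.get_state();print(s['clock'],s['tool_pos'],s['opening'],s['q'].round(2))
delta([.6107,-.1954,.096],51.2)
E
```

```text
9.35 [ 0.6097204  -0.1954703   0.19797739] 0.6026358350479905 [ 0.6   0.83 -0.69  1.54  0.6   0.99  0.62]
[ -1.1   0.8 102. ] [-0.1 -0.2 -0.1] q7 0.62
```

>>> move_arm(
  targets=[
    [[0.6,-1,0.8,30,0,0,0],[0.6,-1,0.8,50,0,0,0],[0.6,-1,0.8,65,0,0,0],[0.6,-1,0.8,80,0,0,0],[0.6,-1,0.8,92,0,0,0],[0.6,-1,0.8,101,0,0,0],[0.6,-1,0.8,101,0,0,0]],
  ],
)

```text
clock: 10.22
tool_pos: [0.6117, -0.1948, 0.0968]
eef_rot: [0.332, 0.943, 0.0, -0.002]
contact_force: [-0.0, 0.1, -0.0]
opening: 0.599
finger_force: 0.0
```

>>> move_arm(
  targets=[
    [[0.3,0,0,0,0,0,0],[0.0,0,0,0,0,0,0],[0.0,0,0,0,0,0,0],[0.0,0,0,0,0,0,0],[0.0,0,0,0,0,0,0]],
  ],
  newtons=40,
)

```text
clock: 10.85
tool_pos: [0.6107, -0.1968, 0.0976]
eef_rot: [0.333, 0.943, -0.002, -0.002]
contact_force: [-4.0, -3.8, 3.4]
opening: 0.233
finger_force: 40.0
```

```bash
python3 - <<'E'
from h import *
s=r.get_state();print(s['moment'],s['opening'],s['finger_force'])
a=r.snapshot('top')[135:225,335:425,::-1];b=r.snapshot('side')[215:305,325:415,::-1]
cv2.imwrite('pics/c4.png',cv2.resize(cv2.hconcat([a,b]),(800,400),interpolation=2))
E
```

```text
[-0.88068057  0.74382941  0.05757039] 0.2331180045942776 39.99873876571655
```

View pics/c4.png

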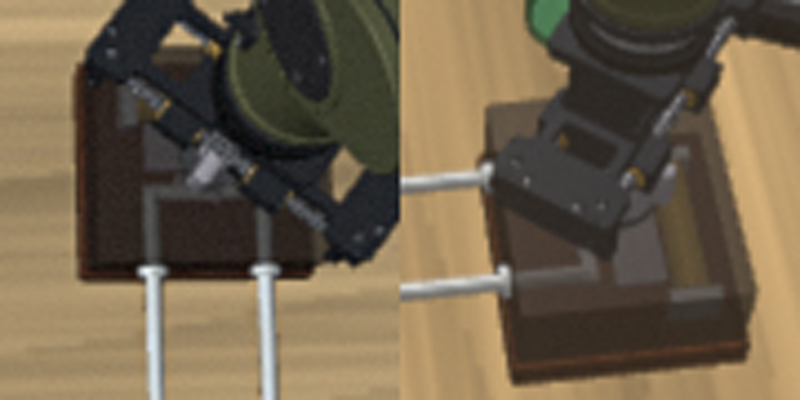

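The gripper sits square across the wing. I'll try a partial turn.

>>> move_arm(
  targets=[
    [[0,0,0,0,0,0,6],[0,0,0,0,0,0,12],[0,0,0,0,0,0,18],[0,0,0,0,0,0,24],[0,0,0,0,0,0,30],[0,0,0,0,0,0,30]],
  ],
  newtons=60,
)

```text
clock: 11.7
tool_pos: [0.611, -0.1966, 0.0976]
eef_rot: [0.565, 0.825, -0.002, -0.001]
contact_force: [-3.1, -4.1, 4.4]
opening: 0.223
finger_force: 60.0
```

```bash
python3 - <<'E'
from h import *
s=r.get_state();print(s['moment'],s['contact_force'],s['opening'],s['q'].round(2))
R=Ro.from_quat(s['eef_rot']).as_matrix();print('ydir',np.degrees(np.arctan2(R[1,1],R[0,1])))
E
```

```text
[-0.92246743  0.70667686  0.07681518] [-3.10587845 -4.11880065  4.44796937] 0.22340060699175956 [ 0.49  0.93 -0.48  1.6   0.58  0.76  0.12]
ydir 21.13976346829521
```

>>> move_arm(
  targets=[
    [[0.6,0,0,0,0,0,0],[0.6,0,0,0,0,0,0],[0.6,0,0,0,0,0,0],[0.6,0,0,-10,0,0,0],[0.6,0,0,-10,0,0,0],[0,0,0,-10,0,0,0],[0,0,0,-10,0,0,0],[0,0,0,-10,0,0,0],[0,0,0,-10,0,0,0]],
  ],
  newtons=40,
)

```text
clock: 12.82
tool_pos: [0.6117, -0.1949, 0.1072]
eef_rot: [0.565, 0.825, -0.001, -0.002]
contact_force: [-5.8, -3.2, 2.6]
opening: 0.165
finger_force: 4.3
```

>>> move_arm(
  targets=[
    [[0,0,0,0,0,0,0],[0,0,0,0,0,0,0]],
  ],
  newtons=40,
)

```text
clock: 13.08
tool_pos: [0.6104, -0.1954, 0.1071]
eef_rot: [0.565, 0.825, -0.002, -0.002]
contact_force: [-5.6, -1.4, 3.9]
opening: 0.132
finger_force: 40.0
```

```bash
python3 - <<'E'
from h import *
s=r.get_state();print(s['moment'],s['contact_force'],s['opening'],s['finger_force'])
a=r.snapshot('top')[145:195,360:410,::-1];b=r.snapshot('side')[235:285,350:400,::-1]
cv2.imwrite('pics/c5.png',cv2.resize(cv2.hconcat([a,b]),(800,400),interpolation=2))
E
```

```text
[-0.22501283  0.99182266  0.18331859] [-5.56127632 -1.38376486  3.9036679 ] 0.13201460538688475 40.00039620324969
```

View pics/c5.png

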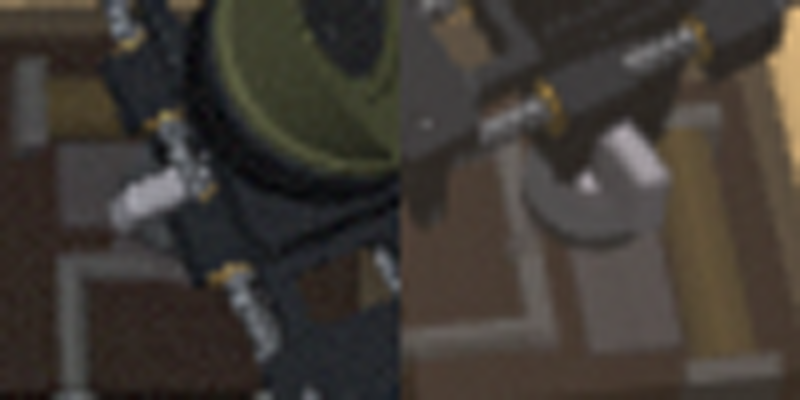

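The pads now sit on the wing: the opening of 0.132 is about 11.6 mm. In the top crop the wing lies square to the fingers, with its end at (130,210). I'll keep winding.

>>> move_arm(
  targets=[
    [[0,0,0,0,0,0,0],[0,0,0,0,0,0,6],[0,0,0,0,0,0,12],[0,0,0,0,0,0,18],[0,0,0,0,0,0,24],[0,0,0,0,0,0,30],[0,0,0,0,0,0,36],[0,0,0,0,0,0,42],[0,0,0,0,0,0,48],[0,0,0,0,0,0,54]],
  ],
  newtons=60,
)

```text
clock: 14.42
tool_pos: [0.6123, -0.1956, 0.1071]
eef_rot: [0.879, 0.478, -0.001, -0.0]
contact_force: [-1.2, -2.2, -1.2]
opening: 0.128
finger_force: 60.0
```

```bash
cat >> h.py <<'E'
def st():
    s=r.get_state();R=Ro.from_quat(s['eef_rot']).as_matrix()
    print(s['moment'].round(2),s['contact_force'].round(1),s['opening'].round(3),s['q'].round(2),'ydir',np.degrees(np.arctan2(R[1,1],R[0,1])).round(1))
E
python3 -c "
from h import *
st()"
```

```text
Traceback (most recent call last):
  File "h.py", line 22, in st
    print(s['moment'].round(2),s['contact_force'].round(1),s['opening'].round(3),s['q'].round(2),'ydir',np.degrees(np.arctan2(R[1,1],R[0,1])).round(1))
                                                           ^^^^^^^^^^^^^^^^^^
AttributeError: 'float' object has no attribute 'round'
```

>>> move_arm(
  targets=[
    [[0.4,0,0,0,0,0,0],[0.4,0,0,0,0,0,0],[0.4,0,0,0,0,0,0],[0,0,0,0,0,0,0],[0,0,0,0,0,0,0],[0,0,0,0,0,0,0],[0,0,0,0,0,0,0]],
  ],
  newtons=60,
)

```text
clock: 15.3
tool_pos: [0.6126, -0.1951, 0.1074]
eef_rot: [0.878, 0.479, -0.0, -0.0]
contact_force: [1.9, -1.1, -1.4]
opening: 0.131
finger_force: 60.0
```

>>> move_arm(
  targets=[
    [[0,0,0,0,0,0,0],[0,0,0,0,0,0,6],[0,0,0,0,0,0,12],[0,0,0,0,0,0,18],[0,0,0,0,0,0,24],[0,0,0,0,0,0,30],[0,0,0,0,0,0,36],[0,0,0,0,0,0,42],[0,0,0,0,0,0,48],[0,0,0,0,0,0,54]],
  ],
)

```text
clock: 16.55
tool_pos: [0.6137, -0.1971, 0.1075]
eef_rot: [1.0, 0.026, 0.001, 0.001]
contact_force: [5.3, -6.5, -7.0]
opening: 0.132
finger_force: 60.0
```

```bash
sed -i "s/s\['opening'\].round(3)/round(s['opening'],3)/" h.py
python3 -c "
from h import *
st()"
```

```text
[-1.01 -1.03  0.29] [ 5.3 -6.5 -7. ] 0.132 [ 0.23  0.88  0.01  1.61 -0.01  0.65 -1.27] ydir -87.0
```

>>> move_arm(
  targets=[
    [[0,-1,0,0,0,0,4],[0,-1,0,0,0,0,8],[0,-1,0,0,0,0,12],[0,-1,0,0,0,0,16],[0,-1,0,0,0,0,16]],
  ],
)

```text
clock: 17.18
tool_pos: [0.6137, -0.1979, 0.1075]
eef_rot: [0.994, -0.112, 0.002, 0.002]
contact_force: [6.7, -6.8, -8.0]
opening: 0.129
finger_force: 60.0
```

```bash
python3 -c "
from h import *
st()"
```

```text
[-1.18 -1.43  0.15] [ 6.7 -6.8 -8. ] 0.129 [ 0.19  0.88  0.09  1.62 -0.11  0.64 -1.46] ydir -102.9
```

>>> move_arm(
  targets=[
    [[0,0,0,0,0,0,2],[0,0,0,0,0,0,4],[0,0,0,0,0,0,4]],
  ],
)

```text
clock: 17.55
tool_pos: [0.6136, -0.198, 0.1074]
eef_rot: [0.989, -0.146, 0.002, 0.002]
contact_force: [5.4, -7.3, -8.4]
opening: 0.129
finger_force: 60.0
```

```bash
python3 -c "
from h import *
st()"
```

```text
[-1.21 -1.43  0.4 ] [ 5.4 -7.3 -8.4] 0.129 [ 0.18  0.88  0.1   1.62 -0.13  0.65 -1.51] ydir -106.8
```

>>> move_arm(
  targets=[
    [[0,0,0,0,0,0,2],[0,0,0,0,0,0,4],[0,0,0,0,0,0,4],[0,0,0,0,0,0,4]],
  ],
)

```text
clock: 18.05
tool_pos: [0.6136, -0.1981, 0.1075]
eef_rot: [0.984, -0.179, 0.002, 0.002]
contact_force: [6.9, -7.1, -7.8]
opening: 0.135
finger_force: 60.0
```

```bash
python3 -c "
from h import *
st()"
```

```text
[-1.34 -1.38  1.06] [ 6.9 -7.1 -7.8] 0.135 [ 0.17  0.88  0.12  1.62 -0.15  0.65 -1.56] ydir -110.6
```

The moment rises to 1.06 N m without the key following, so it's at the hard stop. Releasing and lifting away.

>>> move_arm(
  targets=[
    [[0.6,0,0,0,0,0,0],[0.6,0,0,0,0,0,0],[0.6,0,0,0,0,0,0],[0.6,0,0,-20,0,0,0],[0.6,0,0,-60,0,0,0],[0.6,0,0,-110,0,0,0],[0.6,-50,0,-150,0,0,0],[0.6,-100,0,-150,0,0,0],[0.6,-150,0,-150,0,0,0],[0.6,-150,0,-150,0,0,0]],
  ],
)

```text
clock: 19.3
tool_pos: [0.4661, -0.14, 0.2577]
eef_rot: [0.984, -0.18, -0.004, -0.001]
contact_force: [0.4, -0.7, -0.1]
opening: 0.6
finger_force: 0.0
```

```bash
python3 - <<'E'
from h import *
st()
a=r.snapshot('top')[100:240,290:430,::-1];b=r.snapshot('side')[200:340,295:435,::-1]
cv2.imwrite('pics/c6.png',cv2.resize(cv2.hconcat([a,b]),(800,400),interpolation=2))
M=model([.6107,-.1954,-.0045,3.4,.05])
print(((proj('top',M)-[290,100])*400/140).round(),((proj('side',M)-[295,200])*400/140+[400,0]).round())
E
```

```text
[ 0.07 -0.06 -0.01] [ 0.4 -0.7 -0.1] 0.6 [ 0.09  0.49  0.16  1.95 -0.12  0.72 -1.61] ydir -110.8
[[222. 374.]
 [310. 372.]
 [268. 221.]
 [283. 153.]] [[437. 159.]
 [446. 240.]
 [590. 130.]
 [665. 139.]]
```

View pics/c6.png

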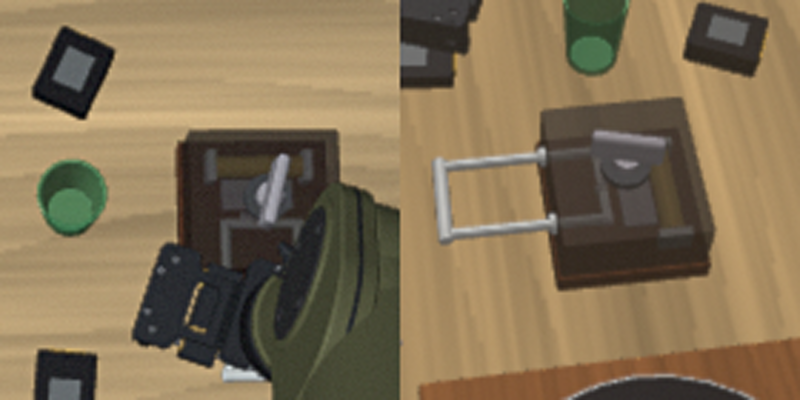

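The wing's ends, at side (594,134) and (665,140), match the position predicted for 3.4 rad. The bar, from (437,160) to (446,240), matches 0.050 m out, and the objects in view haven't been disturbed.

```bash
python3 -c "
from plant import r
print(r.finish_job())"
```

```text
the job is handed in; nothing more can be done
None
```

The brake is out at its stop, the key is wound to its hard stop, and the job was handed in after about 19.4 s on the robot clock; I pulled the brake by hooking the shut fingers behind the bar rather than pinching it.

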